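# Shut the fusing kiln, click its heat selector to five and start it

## Robot

A 7-joint arm with a two-finger parallel gripper is mounted at the origin on a cart in front of the work surface, level with it; the furniture and walls round the work are solid. World frame = base frame: x ahead of the robot, y to its left, z up, the work surface at z = 0. Lengths are in m, angles in rad, forces in N, time in s.
With the tool pointing down it reaches from about 0.425 to 0.825 m from the base axis. Payload 3.6 kg.
Tool frame: the origin (TCP) lies midway between the tips of the shut fingers; the grasp point (between the pads) lies 19 mm behind it; z points along the fingers, y is the line along which they close (so a half turn about z gives the same grasp; the last joint's range is limited). The gripper opens to 93 mm and grips with 3 to 60 N. Pads are 15 mm wide; open, the fingers measure 128 mm over their backs; the gripper's body (75 mm by 188 mm) begins 65 mm behind the grasp point.
Start: joints at [-1.359, 0.615, -0.013, 1.423, 0.008, 1.103, -0.04], TCP at [0.154, 0.632, 0.219] pointing down, gripper open.
Joint ranges: [-3.12, 3.12], [-0.3, 2.06], [-1.34, 1.32], [0.26, 2.42], [-1.36, 4.5], [0.01, 1.98], [-2.84, 2.84]. Speed limits (rad/s): [2.79, 2.79, 3.14, 3.14, 3.14, 3.14, 3.14].

## Interface

Orientations are given as [roll, pitch, yaw] about the fixed x, y, z axes, in that order (R = Rz(yaw) Ry(pitch) Rx(roll)).
In Python, from cell import env gives the robot as it stands. The module is installed in compiled form; this text tells all that it offers.
- The arm moves only by the tool carry_out, never from a script. Its argument "plan" is a list of rows, each a list of 6 numbers: the shift along the tool's x, y, z normalised to -1 to 1, where 1 is 0.1 m, then the turn, a rotation vector about the tool's x, y, z normalised to -1 to 1, where 1 is 360 degrees. A call has 1 to 8 rows; each row is the pose to reach, as a shift and turn from the pose commanded when the call began, along the tool's axes at that moment, turning the shorter way round; what a row does not reach only later rows make up. A row lasts 1/10 s, in which the tool goes at most 50 mm and 8.59 degrees, less where a joint would pass 70% of its speed; a pose out of reach is approached as far as the arm can. A call with a number of a shift or a turn outside -1 to 1 is refused whole. A call with a gripper value outside its range is refused whole. "hand" is the closure, from -1 (fully open) to 1 (shut), so that 0 is half open, set as the call begins (left out, the last holds). The fingers move at their own pace and stop on an object; "force" is the grip in N (left out, the last holds). Time passes only in rows, so rows that repeat a pose let the fingers close. It gives the time, the measured TCP pose, the force, the opening and the grip force at its end, in the units of the state.
- env.sense(): the state, without advancing time (a new reading comes with each control period).
- env.camera(name): name is "side" or "top"; returns the picture (400x640x3 uint8, red, green, blue); there is no depth.
- env.get_calibration(name): a dict with "fx", "fy", "cx", "cy" (pixels), "pose" (4x4, takes a point from camera to world coordinates). Camera axes: x right, y down, z forward; pixel columns grow to the right and rows downward; lengths in m; the calibration is good to about 2 mm. A picture is of the moment at which its call begins. get_calibration takes no time and is no camera call.
- env.sign_off(): hands the job in; it is judged then, once.
The state is a dict: "t": time; "joint_positions": joint angles; "joint_velocities": joint speeds; "effort": joint torques, N m; "eef_pos": TCP position; "ee_rot": TCP orientation; "contact_force": force on the tool from outside, world axes, zero at the start; "moment": the same for the moment, N m; "opening": finger opening in m; "grip_force": force on a finger pad.
Only numpy, scipy, OpenCV 4.12 (cv2) and the standard library are available. Lean on these libraries where they do the work, as an engineer would, in place of code of your own. Each camera call takes 0.05 s, during which the arm holds its last target. There are 200 camera calls.

## Task

The glass is laid out in the small fusing kiln, ready for firing. Push the open lid down until it is fully shut, gently so that it does not slam and the glass does not shift, and turn the heat selector to its fifth click past off (the fifth white dot); only when both are done, press the green start button all the way in and let it go. Use only the fingertips to push: do not grip the selector or anything else, and leave the other things on the bench alone.

Things in the scene. Friction and masses are not known exactly. Their poses are not given: they have to be found in the camera images.
- kiln: Fusing kiln, fixed: silver box 250 (its x) x 220 (y) x 110 mm high, open on top, white brick inside; on its right (-y) a grey console with a flat black top panel 155 mm above the bench, spanning x -108..108, y -215..-111 mm. Origin under the middle of the silver box, on the bench; x to the rear (away from the robot at yaw 0), y left, z up. The shut lid's top is at 151 mm.
- kiln_lid (a joint): Silver lid, 250 x 220 x 41 mm, hinged at its rear edge; a wooden bar handle (17 mm thick, 124 mm long) stands 34 mm off its front edge. Value in rad: 0 shut, 1.3 fully open (front edge up). Starts open at 0.55 to 1.0. A stiff hinge holds it where it is left; gravity alone does not close it, a push of 2 to 8 N near the front edge does.
- lid_hinge (a point): Middle of the lid's hinge line, which runs along the kiln's y; 131 mm behind the kiln's origin and 110 mm above the bench.
- lid_edge (a point): Point on the lid's outer (top) face, mid-width, 20 mm from its front edge; moves with the lid. It lies 236 mm from the hinge line along the lid and 41 mm from the lid's underside. While the lid is open its outer face looks up and to the rear.
- selector (a joint): Heat selector: white lever knob, vertical axis. Rad from off, growing clockwise seen from above. 8 clicks 0.524 rad (30 deg) apart: off = 0 (red bar), then seven white dots of growing size; the fifth is 2.618. A sprung roller pulls it into the nearest click; about 0.15 N m (5 N at the lever's end) carries it on, and past midway it snaps forward. Starts at off, first or second dot.
- selector_axis (a point): On the selector's axis at the panel's surface (155 mm above the bench), fixed to the kiln, 25 mm behind and 163 mm right of its origin. At off the lever points from here to the kiln's left (+y); at value pi/2 to the rear (+x). The panel is clear within 60 mm.
- selector_tip (a point): On the selector's lever 33 mm from the axis (its end is at 37 mm), 20 mm above the panel; turns with it, its x axis pointing outward along the lever. The lever is 11 mm thick, 8 to 32 mm above the panel, red line on top; hub radius 15 mm (20 mm below 10 mm); the lever's short back end reaches 15 mm behind the axis.
- start (a joint): Green round start button (24 mm across) in a grey collar on the console's panel. Value in m: 0 out, 0.006 fully in; it springs back. 5 N presses it fully.
- start_top (a point): Middle of the start button's top face. The button stands 70 mm in front of and 163 mm to the right of the kiln's origin.
- glass_1: Pale yellow slab of glass, 45 x 45 x 10 mm, lying loose on the kiln shelf inside the kiln (shelf 50 mm above the bench). Origin under its middle.
- glass_2: Blue slab of glass, 36 x 52 x 10 mm, likewise in the kiln.
- glass_3: Pink slab of glass, 38 x 50 x 10 mm, likewise in the kiln.
- copper_foil: Roll of copper foil, 72 mm across and 10 mm high, lying loose on the bench in front of the kiln. Origin under its middle. Bystander.
- pin_jar: Small round jar with a dark cap, 44 mm across, 105 mm high, standing loose to the front right of the kiln. Origin under its middle. Bystander.
- tape_measure: Yellow tape measure, 36 x 77 x 62 mm, standing loose to the left of the kiln. Origin under its middle. Bystander.
Not all that is in view belongs to the job. Leave any purple or red look-alike of the glass_2 alone.

How it is judged:
By the outcome, as a careful person would: the job done as asked, in the order asked, and still so for the second after the job is handed in, with the robot touching nothing.
It also fails if it takes over 64 s, if anything falls off the work surface, if the arm or the gripper's body presses on something with over 40 N, if the wrist force passes 120 N, or if a joint passes its speed limit or range.

## Working session

There is one attempt and no reset: what is moved stays moved. The work goes in short steps, Python scripts to look and compute and a tool call to move; the robot and the scene stay as the last step left them, time stands still between calls to the robot, and variables do not carry over. Pictures are saved under pics/ and viewed, at most 10 in all, crops included, and the job is handed in when it is done.

Besides the shell and the picture viewer there is one more tool, called after "Call:" by a JSON object that holds its "fn" and its "kwargs". carry_out: Moves the arm, as the interface text tells. Scaled input: -1 to 1 covers 0.1 m each way for a shift and 360 degrees each way for a turn. Its arguments: {"type":"object","properties":{"plan":{"type":"array"},"hand":{"type":"number"},"force":{"type":"number"}},"required":["plan"]}

```bash
mkdir -p pics
python3 - <<'E'
from cell import env
import cv2, numpy as np
np.set_printoptions(precision=4,suppress=True)
for n in("side","top"):
    im=env.camera(n); cv2.imwrite(f"pics/{n}0.png",im[:,:,::-1]); c=env.get_calibration(n); print(n,{k:(v if k!='pose' else np.array(v)) for k,v in c.items()})
s=env.sense(); print({k:s[k] for k in('t','eef_pos','ee_rot','contact_force','opening')})
E
```

```text
side {'fx': 517.3626609766308, 'fy': 517.3626609766308, 'cx': 320.0042981710805, 'cy': 201.4427721340981, 'pose': array([[-0.0632, -0.8398,  0.5393, -0.2239],
       [-0.9979,  0.046 , -0.0452,  0.147 ],
       [ 0.0131, -0.541 , -0.8409,  1.4136],
       [ 0.    ,  0.    ,  0.    ,  1.    ]])}
top {'fx': 434.3831702789952, 'fy': 434.3831702789952, 'cx': 319.7162923018598, 'cy': 190.37396914385172, 'pose': array([[-0.019 , -0.993 ,  0.1166,  0.4305],
       [-0.9973,  0.0271,  0.0679, -0.0305],
       [-0.0706, -0.115 , -0.9909,  1.3495],
       [ 0.    ,  0.    ,  0.    ,  1.    ]])}
{'t': 0.1, 'eef_pos': array([0.1535, 0.6309, 0.2176]), 'ee_rot': array([-3.1393,  0.    ,  2.9029]), 'contact_force': array([-0.2482,  0.3223,  0.0364]), 'opening': 0.09292109403679144}
```

View pics/side0.png

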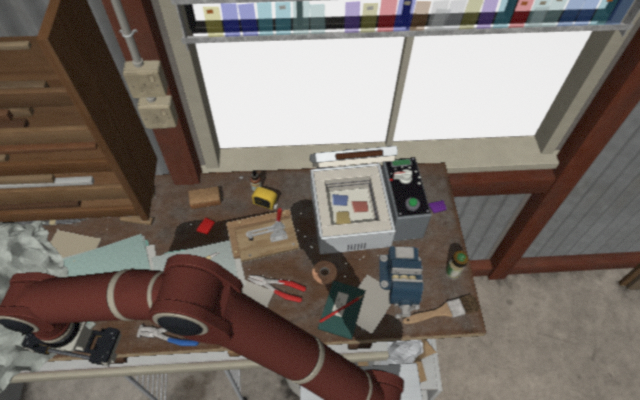

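View pics/top0.png

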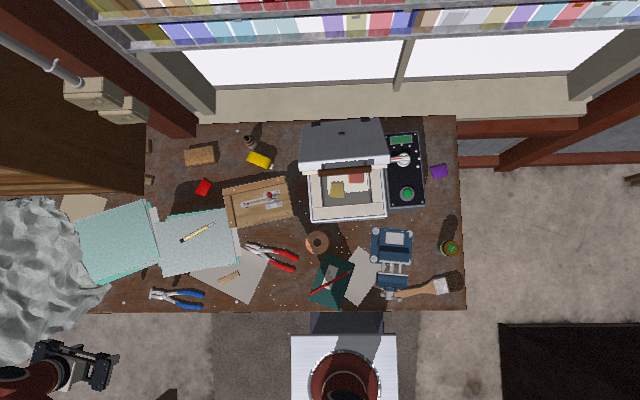

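The kiln is at side ≈(350,205) and top ≈(345,180), with the lid open to the rear. The console is on the right: green button at side (412,204) / top (407,194), selector at side (403,176) / top (402,158). The purple and red blocks are decoys. Next is a close crop of both views.

Run:
```python
import cv2, numpy as np
a=cv2.imread("pics/side0.png")[140:260,300:440]; b=cv2.imread("pics/top0.png")[110:230,290:430]
f=lambda i:cv2.resize(i,None,fx=4,fy=4,interpolation=cv2.INTER_CUBIC)[:, :]
c=cv2.resize(b[10:110,90:140],None,fx=5.5,fy=5.5,interpolation=cv2.INTER_CUBIC)
cv2.imwrite("pics/crop1.png",f(a)); cv2.imwrite("pics/crop2.png",np.hstack([cv2.resize(f(b),(513,440)),c[:440]]))
```

```text
(no output)
```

View pics/crop1.png

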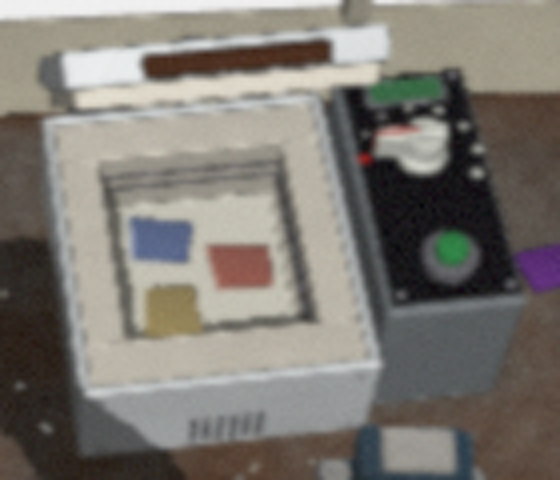

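View pics/crop2.png

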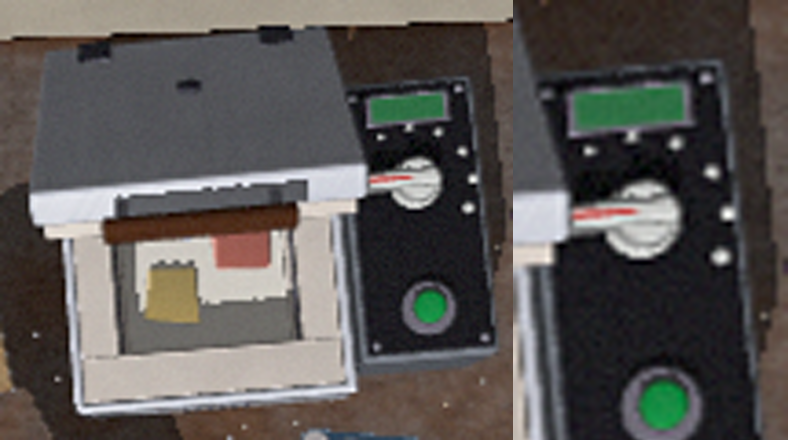

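```bash
cat > h.py <<'E'
from cell import env
import numpy as np
from scipy.optimize import least_squares
np.set_printoptions(precision=4,suppress=True)
C={n:env.get_calibration(n) for n in("side","top")}
def proj(n,p):
    c=C[n];T=np.linalg.inv(np.array(c["pose"]));q=T[:3,:3]@np.asarray(p)+T[:3,3]
    return np.array([c["fx"]*q[0]/q[2]+c["cx"],c["fy"]*q[1]/q[2]+c["cy"]])
def world(k,p):
    c,s=np.cos(k[2]),np.sin(k[2]);return np.array([k[0]+c*p[0]-s*p[1],k[1]+s*p[0]+c*p[1],p[2]])
def lid(a,u,y,w): return np.array([.131-u*np.cos(a)+w*np.sin(a),y,.110+u*np.sin(a)+w*np.cos(a)])
E
python3 - <<'E'
from h import *
S=lambda x,y:(300+x/4,140+y/4); T=lambda x,y:(290+x/3.664,110+y/3.664)
P=[("side",S(380,362),(-.125,-.11,.11)),("side",S(82,390),(-.125,.11,.11)),("side",S(522,297),(-.108,-.215,.155)),("side",S(460,70),(.108,-.215,.155)),("side",S(453,248),(-.07,-.163,.165)),("side",S(383,307),(-.108,-.111,.155)),
("top",T(80,410),(-.125,.11,.11)),("top",T(355,388),(-.125,-.11,.11)),("top",T(495,348),(-.108,-.215,.155)),("top",T(360,358),(-.108,-.111,.155)),("top",T(468,80),(.108,-.215,.155)),("top",T(430,306),(-.07,-.163,.165))]
L=[("top",T(32,195),.11),("top",T(367,165),-.11),("side",S(62,55),.11),("side",S(388,28),-.11)]
f=lambda v:np.concatenate([proj(n,world(v,p))-q for n,q,p in P]+[proj(n,world(v,lid(v[3],.256,y,.041)))-q for n,q,y in L])
r=least_squares(f,[.7,-.1,0,.8],loss="soft_l1");print(r.x,r.fun.reshape(-1,2) if 0 else f(r.x).reshape(-1,2))
np.save("k.npy",r.x)
k=r.x
for j in range(8):
    a=j*.5236; print(j,[ (proj(n,world(k,(.025+.037*np.sin(a),-.163+.037*np.cos(a),.187)))-o)*s for n,o,s in(("side",(300,140),4),("top",(290,110),3.664))])
for n,p in(("axis",(.025,-.163,.155)),("start",(-.07,-.163,.165)),("lidedge",lid(k[3],.236,0,.041)),("hinge",(.131,0,.11)),("shutedge",lid(0,.236,0,.041))): print(n,world(k,p))
E
```

```text
[ 0.6183 -0.0181  0.0556  0.9007] [[ 0.3982  0.1705]
 [-0.4875  0.6072]
 [ 1.9502 -0.0651]
 [ 0.9757 -2.8451]
 [-0.9028  0.8521]
 [ 0.9659  0.8919]
 [-2.107  -0.3171]
 [ 0.0692 -0.3608]
 [ 1.4605  0.3239]
 [-0.1423  0.6439]
 [ 0.742  -3.8647]
 [-0.9807 -0.9059]
 [-1.7586  0.0255]
 [-0.3484  0.1587]
 [-0.1744  0.1185]
 [ 0.3827 -0.2111]]
0 [array([377.0422, 131.3182]), array([366.8091, 175.486 ])]
1 [array([378.741 , 110.4978]), array([371.2146, 150.2527])]
2 [array([393.1001,  94.2677]), array([387.9537, 130.6427])]
3 [array([416.1937,  86.7875]), array([412.5706, 121.8389])]
4 [array([441.9891,  89.928 ]), array([438.5473, 126.1895])]
5 [array([463.8096, 102.8996]), array([458.9733, 142.5893])]
6 [array([475.893 , 122.4135]), array([468.3467, 166.7162])]
7 [array([474.8499, 143.3803]), array([464.077 , 192.1167])]
axis [ 0.6523 -0.1795  0.155 ]
start [ 0.5574 -0.1847  0.165 ]
lidedge [ 0.6348 -0.0172  0.3204]
hinge [ 0.7491 -0.0108  0.11  ]
shutedge [ 0.5134 -0.0239  0.151 ]
```

Run:
```python
from h import *
S=lambda x,y:np.array((300+x/4,140+y/4)); T=lambda x,y:np.array((290+x/3.664,110+y/3.664)); U=lambda x,y:np.array((380+(x-513)/5.5,120+y/5.5))
d={"side":[S(378,112),S(408,103),S(440,110),S(463,127),S(477,150),S(477,172)],"top":[U(590,150),U(632,137),U(676,143),U(712,171),U(728,214),U(721,257)]}
box=[("side",S(380,362),(-.125,-.11,.11)),("side",S(82,390),(-.125,.11,.11)),("top",T(80,410),(-.125,.11,.11)),("top",T(355,388),(-.125,-.11,.11)),
("side",S(522,297),(-.108,-.215,.155)),("side",S(460,70),(.108,-.215,.155)),("top",T(495,348),(-.108,-.215,.155)),("top",T(468,80),(.108,-.215,.155)),("side",S(45,122),(.125,.11,.11))]
def f(v,full=0):
    R=[]
    for n in d:
        for j,q in enumerate(d[n]):
            a=(j+2)*np.pi/6; R.append(proj(n,world(v,(.025+v[3]*np.sin(a),-.163+v[3]*np.cos(a),.155)))-q)
    for n,q in(("side",S(453,248)),("top",U(663,405))): R.append(proj(n,world(v,(-.07,-.163,.155+v[4])))-q)
    if full:
        for n,q,p in box: R.append(proj(n,world(v,p))-q)
    return np.concatenate(R)
r=least_squares(lambda v:np.r_[f(v),(v[4]-.01)/.002],[.62,-.02,.05,.045,.01]);print(r.x);print(f(r.x,1).reshape(-1,2))
r=least_squares(lambda v:np.r_[f(v,1),(v[4]-.01)/.002],[.62,-.02,.05,.045,.01],loss="soft_l1");print(r.x);print(f(r.x,1).reshape(-1,2))
k=r.x;np.save("k2.npy",k)
for j in range(3):
    a=j*.5236; print(j,[ (proj(n,world(k,(.025+.037*np.sin(a),-.163+.037*np.cos(a),.187)))-o)*s for n,o,s in(("side",(300,140),4),("top",(290,110),3.664))])
```

```text
[ 0.6153 -0.0191  0.06    0.0439  0.0111]
[[ 1.1118  1.0924]
 [ 0.3304  1.1221]
 [-0.1565  0.2653]
 [ 0.4677 -0.2003]
 [ 0.5247 -0.2246]
 [ 0.2605  0.4563]
 [-0.4805 -0.2771]
 [-0.3685 -0.7223]
 [-0.1717 -0.4746]
 [-0.2498 -0.4162]
 [-0.1642 -0.6277]
 [-0.2007 -0.4156]
 [-0.2745  1.2969]
 [-0.3321 -0.2516]
 [ 1.0465  0.8917]
 [ 0.1446  1.6402]
 [-1.5321  0.8811]
 [ 0.6497  0.505 ]
 [ 2.5751  0.5164]
 [ 1.2409 -2.317 ]
 [ 2.0322  1.0544]
 [ 0.9519 -3.1393]
 [-0.5035 -1.4133]]
[ 0.6165 -0.0184  0.0535  0.044   0.0109]
[[ 0.9923  0.9891]
 [ 0.245   1.0521]
 [-0.2311  0.236 ]
 [ 0.378  -0.1915]
 [ 0.3969 -0.1903]
 [ 0.0808  0.4966]
 [-0.5976 -0.4162]
 [-0.4526 -0.8171]
 [-0.2498 -0.5151]
 [-0.3508 -0.4066]
 [-0.3112 -0.5857]
 [-0.4045 -0.368 ]
 [-0.6805  1.3093]
 [-0.7621 -0.2853]
 [ 0.5098  0.7761]
 [-0.449   1.0832]
 [-2.0938  0.2267]
 [ 0.109   0.3517]
 [ 2.121   0.6017]
 [ 1.2667 -2.2842]
 [ 1.5317  1.144 ]
 [ 0.9755 -3.0941]
 [-0.5219 -1.9292]]
0 [array([377.9143, 133.5472]), array([367.4019, 178.1941])]
1 [array([379.6633, 112.7037]), array([371.862 , 152.9601])]
2 [array([394.0731,  96.4777]), array([388.6472, 133.3783])]
```

Estimated kiln pose is (0.6165, −0.0185), yaw 0.055, with the lid at about 0.90 rad and the selector at off. I'll raise the arm, align it with the kiln frame (tool x = −kiln x, tool y = kiln y), shut the fingers, and travel toward the lid.

Call:
{"fn": "carry_out", "kwargs": {"plan": [[0,0,-0.5,0,0,-0.024],[0,0,-0.9,0,0,-0.047],[0,0,-1,0,0,-0.047]], "hand": 1, "force": 10}}

```text
t: 0.4
eef_pos: [0.1542, 0.6335, 0.3238]
ee_rot: [3.133, 0.002, -3.084]
contact_force: [0.7, 0.8, 0.3]
opening: 0.0734
grip_force: 0.0
```

Call:
{"fn": "carry_out", "kwargs": {"plan": [[-0.3,-0.4,-0.4,0,0,0],[-0.6,-0.8,-0.8,0,0,0],[-0.65,-1,-1,0,0,0]]}}

```text
t: 0.7
eef_pos: [0.2237, 0.5375, 0.4137]
ee_rot: [-3.138, -0.0, -3.088]
contact_force: [1.0, -0.6, 0.3]
opening: 0.0495
grip_force: 0.0
```

Call:
{"fn": "carry_out", "kwargs": {"plan": [[-0.3,-0.4,0,0,0,0],[-0.6,-0.8,0,0,0,0],[-0.65,-1,0,0,0,0]]}}

```text
t: 1.0
eef_pos: [0.2976, 0.4383, 0.4139]
ee_rot: [-3.138, 0.002, -3.096]
contact_force: [-0.1, 0.2, -0.8]
opening: 0.0255
grip_force: 0.0
```

Call:
{"fn": "carry_out", "kwargs": {"plan": [[-0.3,-0.4,0,0,0,0],[-0.6,-0.8,0,0,0,0],[-0.65,-1,0,0,0,0]]}}

```text
t: 1.3
eef_pos: [0.3672, 0.3418, 0.4134]
ee_rot: [-3.137, 0.001, -3.095]
contact_force: [-1.1, 0.3, -1.1]
opening: 0.0024
grip_force: 0.0
```

Call:
{"fn": "carry_out", "kwargs": {"plan": [[-0.3,-0.4,0,0,0,0],[-0.6,-0.8,0,0,0,0],[-0.65,-1,0,0,0,0]]}}

```text
t: 1.6
eef_pos: [0.4369, 0.2454, 0.4132]
ee_rot: [-3.137, -0.0, -3.095]
contact_force: [0.5, -0.6, 0.0]
opening: 0.0003
grip_force: 0.0
```

Call:
{"fn": "carry_out", "kwargs": {"plan": [[-0.3,-0.4,0,0,0,0],[-0.6,-0.8,0,0,0,0],[-0.65,-1,0,0,0,0],[-0.65,-1,0,0,0,0]]}}

```text
t: 2.0
eef_pos: [0.5053, 0.1501, 0.4133]
ee_rot: [-3.139, -0.002, -3.095]
contact_force: [0.3, -0.0, 0.4]
opening: 0.0001
grip_force: 0.0
```

Call:
{"fn": "carry_out", "kwargs": {"plan": [[-0.33,-0.42,0,0,0,0],[-0.66,-0.85,0,0,0,0]]}}

```text
t: 2.2
eef_pos: [0.5697, 0.0822, 0.4143]
ee_rot: [3.139, -0.001, -3.078]
contact_force: [0.7, 0.8, -0.4]
opening: 0.0003
grip_force: 0.0
```

Call:
{"fn": "carry_out", "kwargs": {"plan": [[-0.33,-0.42,0,0,0,0],[-0.66,-0.87,0,0,0,0],[-0.66,-0.87,0,0,0,0]]}}

```text
t: 2.5
eef_pos: [0.6423, -0.0085, 0.4116]
ee_rot: [-3.138, -0.004, -3.092]
contact_force: [-0.2, -0.3, 0.0]
opening: 0.0005
grip_force: 0.0
```

Call:
{"fn": "carry_out", "kwargs": {"plan": [[0,0,0.3,0,0,0],[0,0,0.55,0,0,0],[0,0,0.75,0,0,0],[0,0,0.75,0,0,0]]}}

```text
t: 2.9
eef_pos: [0.6385, -0.0007, 0.3358]
ee_rot: [3.139, -0.008, -3.082]
contact_force: [0.4, -0.2, -0.1]
opening: 0.0005
grip_force: 0.0
```

Run:
```python
from h import *
import cv2
a=env.camera("side")[120:260,290:450,::-1]; b=env.camera("top")[90:230,280:440,::-1]
cv2.imwrite("pics/c3.png",np.hstack([cv2.resize(i,(400,350),interpolation=cv2.INTER_CUBIC) for i in(a,b)]))
print(env.sense()["joint_positions"],env.sense()["eef_pos"])
```

```text
[-0.1321  0.5282  0.1846  1.2492 -0.0957  1.3731  1.6762] [ 0.6406 -0.0018  0.3398]
```

View pics/c3.png

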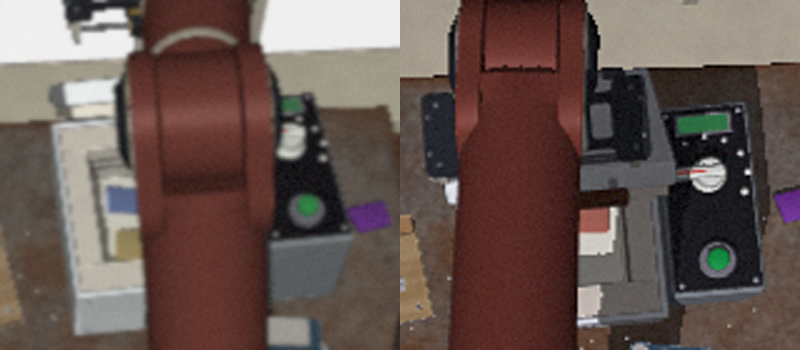

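No contact yet: the tip is above the lid and the selector still reads off. I'll go down gently to find the lid.

Call:
{"fn": "carry_out", "kwargs": {"plan": [[0,0,0.05,0,0,0],[0,0,0.1,0,0,0],[0,0,0.15,0,0,0],[0,0,0.2,0,0,0],[0.03,0,0.25,0,0,0]]}}

```text
t: 3.5
eef_pos: [0.6389, -0.0041, 0.3155]
ee_rot: [-3.141, 0.004, -3.085]
contact_force: [1.8, -0.5, 4.1]
opening: 0.0005
grip_force: 1.8
```

Call:
{"fn": "carry_out", "kwargs": {"plan": [[0.05,0,0.03,0,0,0],[0.1,0,0.065,0,0,0],[0.15,0,0.1,0,0,0],[0.2,0,0.135,0,0,0],[0.25,0,0.17,0,0,0],[0.3,0,0.21,0,0,0],[0.35,0,0.25,0,0,0],[0.39,0,0.29,0,0,0]]}}

```text
t: 4.3
eef_pos: [0.598, -0.0064, 0.2851]
ee_rot: [-3.141, -0.001, -3.085]
contact_force: [-0.6, -0.1, 3.2]
opening: 0.0007
grip_force: 1.4
```

Call:
{"fn": "carry_out", "kwargs": {"plan": [[0.04,0,0.04,0,0,0],[0.08,0,0.08,0,0,0],[0.125,0,0.125,0,0,0],[0.17,0,0.17,0,0,0],[0.21,0,0.215,0,0,0],[0.25,0,0.26,0,0,0],[0.285,0,0.31,0,0,0],[0.32,0,0.36,0,0,0]]}}

```text
t: 5.1
eef_pos: [0.5662, -0.0081, 0.249]
ee_rot: [-3.142, -0.001, -3.085]
contact_force: [-0.3, -1.5, 2.6]
opening: 0.0002
grip_force: 1.1
```

Call:
{"fn": "carry_out", "kwargs": {"plan": [[0.035,0,0.05,0,0,0],[0.07,0,0.1,0,0,0],[0.105,0,0.15,0,0,0],[0.14,0,0.2,0,0,0],[0.17,0,0.255,0,0,0],[0.2,0,0.31,0,0,0],[0.23,0,0.36,0,0,0],[0.26,0,0.41,0,0,0]]}}

```text
t: 5.9
eef_pos: [0.5411, -0.0092, 0.2081]
ee_rot: [3.141, 0.001, -3.085]
contact_force: [1.2, -0.0, 1.4]
opening: 0.0006
grip_force: 0.6
```

Call:
{"fn": "carry_out", "kwargs": {"plan": [[0.02,0,0.04,0,0,0],[0.04,0,0.08,0,0,0],[0.06,0,0.12,0,0,0],[0.08,0,0.16,0,0,0],[0.095,0,0.2,0,0,0],[0.11,0,0.24,0,0,0],[0.125,0,0.28,0,0,0],[0.14,0,0.32,0,0,0]]}}

```text
t: 6.7
eef_pos: [0.5268, -0.0103, 0.1762]
ee_rot: [-3.142, -0.0, -3.085]
contact_force: [0.3, 0.1, 1.0]
opening: 0.0005
grip_force: 0.5
```

Call:
{"fn": "carry_out", "kwargs": {"plan": [[0.01,0,0.03,0,0,0],[0.02,0,0.06,0,0,0],[0.03,0,0.085,0,0,0],[0.035,0,0.11,0,0,0],[0.04,0,0.135,0,0,0],[0.045,0,0.16,0,0,0],[0.05,0,0.18,0,0,0],[0.05,0,0.2,0,0,0]]}}

```text
t: 7.5
eef_pos: [0.5214, -0.0107, 0.1563]
ee_rot: [-3.142, -0.001, -3.085]
contact_force: [-0.7, -0.9, 1.2]
opening: 0.0006
grip_force: 0.6
```

Call:
{"fn": "carry_out", "kwargs": {"plan": [[0,0,0.015,0,0,0],[0,0,0.03,0,0,0],[0,0,0.04,0,0,0],[0,0,0.05,0,0,0]]}}

```text
t: 7.9
eef_pos: [0.5218, -0.0106, 0.1515]
ee_rot: [3.142, -0.0, -3.085]
contact_force: [-0.9, 0.5, 1.4]
opening: 0.0005
grip_force: 0.6
```

Call:
{"fn": "carry_out", "kwargs": {"plan": [[0,0,0.01,0,0,0],[0,0,0.02,0,0,0],[0,0,0.03,0,0,0],[0,0,0.03,0,0,0]]}}

```text
t: 8.3
eef_pos: [0.5219, -0.0106, 0.1512]
ee_rot: [3.141, 0.001, -3.085]
contact_force: [-5.6, -0.6, 18.2]
opening: 0.0007
grip_force: 8.8
```

The lid hit its stop at z = 0.151. I'll lift and move beside the selector, in front of the lever.

Call:
{"fn": "carry_out", "kwargs": {"plan": [[0,0,-0.1,0,0,0],[0,0,-0.5,0,0,0],[-0.2,-0.4,-0.9,0,0,0],[-0.45,-0.7,-0.9,0,0,0],[-0.45,-0.7,-0.9,0,0,0]]}}

```text
t: 8.8
eef_pos: [0.5747, -0.0849, 0.2406]
ee_rot: [-3.135, 0.008, -3.093]
contact_force: [-0.2, 0.3, -1.1]
opening: 0.0005
grip_force: 0.0
```

Call:
{"fn": "carry_out", "kwargs": {"plan": [[-0.23,-0.35,0,0,0,0],[-0.47,-0.68,0,0,0,0],[-0.47,-0.68,0,0,0,0],[-0.47,-0.68,0,0,0,0]]}}

```text
t: 9.2
eef_pos: [0.6213, -0.1433, 0.2374]
ee_rot: [3.141, -0.002, -3.086]
contact_force: [-0.1, 0.4, -0.5]
opening: 0.0004
grip_force: 0.0
```

Run:
```python
from h import *
import cv2
a=env.camera("side")[120:260,290:450,::-1]; b=env.camera("top")[90:230,280:440,::-1]
cv2.imwrite("pics/c4.png",np.hstack([cv2.resize(i,(400,350),interpolation=cv2.INTER_CUBIC) for i in(a,b)]))
s=env.sense();print(s["joint_positions"],s["eef_pos"],s["ee_rot"],s["contact_force"])
```

```text
[ 0.0822  0.5835  0.1869  1.4393 -0.1149  1.1309  1.9171] [ 0.6212 -0.1412  0.2381] [ 3.1398 -0.001  -3.0833] [ 0.2688 -0.1831  0.2251]
```

View pics/c4.png

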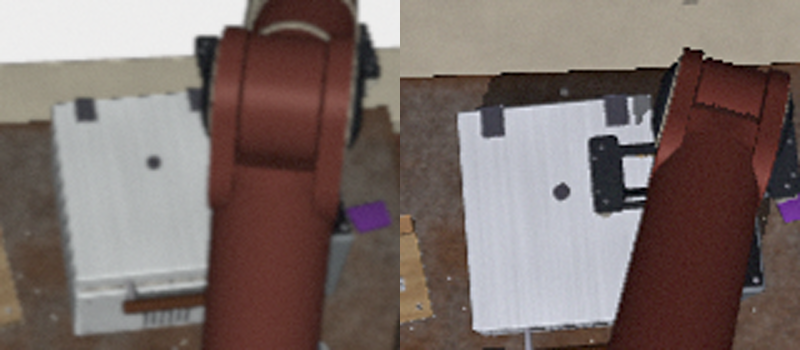

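The lid is shut. Next I descend beside the lever and advance to touch it.

Call:
{"fn": "carry_out", "kwargs": {"plan": [[0,-0.01,0.3,0,0,0],[0,-0.02,0.5,0,0,0],[0,-0.02,0.6,0,0,0],[0,-0.02,0.66,0,0,0],[0,-0.02,0.66,0,0,0]]}}

```text
t: 9.8
eef_pos: [0.6216, -0.1443, 0.1725]
ee_rot: [3.141, -0.0, -3.084]
contact_force: [0.6, 0.3, -1.0]
opening: 0.0003
grip_force: 0.0
```

Call:
{"fn": "carry_out", "kwargs": {"plan": [[-0.04,0,0,0,0,0],[-0.08,0,0,0,0,0],[-0.11,0,0,0,0,0],[-0.13,0,0,0,0,0],[-0.15,0,0,0,0,0],[-0.15,0,0,0,0,0]]}}

```text
t: 10.4
eef_pos: [0.6345, -0.1444, 0.1725]
ee_rot: [3.141, -0.005, -3.086]
contact_force: [-5.5, 0.6, 3.3]
opening: 0.0003
grip_force: 2.7
```

Contact came where predicted. Now I sweep clockwise, 30° per call.

Call:
{"fn": "carry_out", "kwargs": {"plan": [[-0.025,0.008,0,0,0,0.0104],[-0.051,0.014,0,0,0,0.0208],[-0.077,0.018,0,0,0,0.0313],[-0.103,0.021,0,0,0,0.0417],[-0.129,0.022,0,0,0,0.0521],[-0.155,0.021,0,0,0,0.0625],[-0.182,0.018,0,0,0,0.0729],[-0.207,0.014,0,0,0,0.0833]]}}

```text
t: 11.2
eef_pos: [0.6552, -0.141, 0.1726]
ee_rot: [-3.141, -0.006, 2.672]
contact_force: [-5.2, 2.1, 4.1]
opening: 0.0005
grip_force: 2.8
```

Call:
{"fn": "carry_out", "kwargs": {"plan": [[-0.025,0.008,0,0,0,0.0104],[-0.051,0.014,0,0,0,0.0208],[-0.077,0.018,0,0,0,0.0313],[-0.103,0.021,0,0,0,0.0417],[-0.129,0.022,0,0,0,0.0521],[-0.155,0.021,0,0,0,0.0625],[-0.182,0.018,0,0,0,0.0729],[-0.207,0.014,0,0,0,0.0833]]}}

```text
t: 12.0
eef_pos: [0.6753, -0.1475, 0.1724]
ee_rot: [-3.141, -0.006, 2.149]
contact_force: [-6.0, 4.0, 4.4]
opening: 0.0003
grip_force: 2.7
```

Run:
```python
from h import *
k=np.load("k2.npy");s=env.sense();p=s["eef_pos"]-np.r_[world(k,(.025,-.163,0))[:2],0]
c,sn=np.cos(k[2]),np.sin(k[2]);kx,ky=c*p[0]+sn*p[1],-sn*p[0]+c*p[1]
ph=(np.pi+k[2]-s["ee_rot"][2])%(2*np.pi); print("tool angle",np.degrees(ph),"r",kx*np.sin(ph)+ky*np.cos(ph),"t",kx*np.cos(ph)-ky*np.sin(ph),s["eef_pos"],s["contact_force"],s["joint_positions"])
```

```text
tool angle 59.912013911579166 r 0.03865342719673365 t -0.013327745525614255 [ 0.6753 -0.1475  0.1724] [-5.9554  3.9795  4.3978] [-0.0486  0.7615  0.4584  1.3499 -0.3504  1.115   1.0342]
```

Call:
{"fn": "carry_out", "kwargs": {"plan": [[-0.025,0.008,0,0,0,0.0104],[-0.051,0.014,0,0,0,0.0208],[-0.077,0.018,0,0,0,0.0313],[-0.103,0.021,0,0,0,0.0417],[-0.129,0.022,0,0,0,0.0521],[-0.155,0.021,0,0,0,0.0625],[-0.182,0.018,0,0,0,0.0729],[-0.207,0.014,0,0,0,0.0833]]}}

```text
t: 12.8
eef_pos: [0.6893, -0.1639, 0.1724]
ee_rot: [-3.141, -0.004, 1.627]
contact_force: [-2.3, 4.6, 3.0]
opening: 0.0004
grip_force: 2.1
```

Call:
{"fn": "carry_out", "kwargs": {"plan": [[-0.025,0.008,0,0,0,0.0104],[-0.051,0.014,0,0,0,0.0208],[-0.077,0.018,0,0,0,0.0313],[-0.103,0.021,0,0,0,0.0417],[-0.129,0.022,0,0,0,0.0521],[-0.155,0.021,0,0,0,0.0625],[-0.182,0.018,0,0,0,0.0729],[-0.207,0.014,0,0,0,0.0833]]}}

```text
t: 13.6
eef_pos: [0.6927, -0.1856, 0.1725]
ee_rot: [3.141, -0.002, 1.103]
contact_force: [-0.0, 2.0, 1.2]
opening: 0.0005
grip_force: 1.3
```

Call:
{"fn": "carry_out", "kwargs": {"plan": [[-0.025,0.008,0,0,0,0.0104],[-0.051,0.014,0,0,0,0.0208],[-0.077,0.018,0,0,0,0.0313],[-0.103,0.021,0,0,0,0.0417],[-0.129,0.022,0,0,0,0.0521],[-0.155,0.021,0,0,0,0.0625]]}}

```text
t: 14.2
eef_pos: [0.6873, -0.2013, 0.1724]
ee_rot: [3.141, -0.001, 0.711]
contact_force: [-1.0, 0.7, -0.2]
opening: 0.0006
grip_force: 0.0
```

Run:
```python
from h import *
k=np.load("k2.npy");s=env.sense();p=s["eef_pos"]-np.r_[world(k,(.025,-.163,0))[:2],0]
c,sn=np.cos(k[2]),np.sin(k[2]);kx,ky=c*p[0]+sn*p[1],-sn*p[0]+c*p[1]
ph=(np.pi+k[2]-s["ee_rot"][2])%(2*np.pi); print("tool angle",np.degrees(ph),"r",kx*np.sin(ph)+ky*np.cos(ph),"t",kx*np.cos(ph)-ky*np.sin(ph),s["eef_pos"],s["contact_force"],s["joint_positions"])
```

```text
tool angle 142.3479321012244 r 0.040542288114871275 t -0.014143484631140596 [ 0.6873 -0.2013  0.1724] [-0.9586  0.7205 -0.2423] [-0.1131  0.8822  0.8136  1.2734 -0.6349  1.243  -0.1493]
```

The force is gone, so it should have snapped into the fifth click. I'll back off, lift, move aside, and check.

Call:
{"fn": "carry_out", "kwargs": {"plan": [[0.08,0,0,0,0,0],[0.12,0,-0.1,0,0,0],[0.12,0,-0.5,0,0,0],[0.12,0,-0.9,0,0,0],[0.12,0,-0.9,0,0,0]]}}

```text
t: 14.7
eef_pos: [0.6986, -0.1955, 0.2707]
ee_rot: [3.129, -0.005, 0.715]
contact_force: [-0.0, -0.1, 0.6]
opening: 0.0009
grip_force: 0.0
```

Call:
{"fn": "carry_out", "kwargs": {"plan": [[0.26,-0.33,0,0,0,0],[0.5,-0.66,0,0,0,0],[0.75,-1,0,0,0,0]]}}

```text
t: 15.0
eef_pos: [0.6873, -0.0673, 0.2628]
ee_rot: [3.141, -0.001, 0.713]
contact_force: [-0.0, 0.9, -0.7]
opening: 0.0002
grip_force: 0.0
```

Call:
{"fn": "carry_out", "kwargs": {"plan": [[0.1,-0.33,0,0,0,0],[0.2,-0.66,0,0,0,0],[0.3,-1,0,0,0,0]]}}

```text
t: 15.3
eef_pos: [0.6442, 0.0283, 0.2628]
ee_rot: [3.141, -0.001, 0.714]
contact_force: [0.2, -1.1, 0.2]
opening: 0.0006
grip_force: 0.0
```

Run:
```python
from h import *
import cv2
a=env.camera("side")[130:230,360:450,::-1]; b=env.camera("top")[110:220,340:440,::-1]
cv2.imwrite("pics/c5.png",np.hstack([cv2.resize(i,(400,440),interpolation=cv2.INTER_CUBIC) for i in(a,b)]))
s=env.sense();print(s["joint_positions"],s["eef_pos"],s["ee_rot"],s["contact_force"])
k=np.load("k2.npy")
for j in range(8):
    a=j*.5236; q=world(k,(.025+.037*np.sin(a),-.163+.037*np.cos(a),.187));print(j,(proj("side",q)-(360,130))*(400/90,4.4),(proj("top",q)-(340,110))*4)
```

```text
[-0.5438  0.7088  0.9013  1.3902 -0.5622  1.3096 -0.4637] [0.6441 0.0346 0.2623] [-3.1368 -0.0031  0.7238] [ 0.2589  0.8799 -0.0001]
0 [153.2381 190.902 ] [201.0938 194.5351]
1 [155.1814 167.9741] [205.9629 166.987 ]
2 [171.1923 150.1255] [224.2874 145.6095]
3 [196.8946 141.9297] [251.1894 136.0529]
4 [225.575  145.4362] [279.5462 140.8661]
5 [249.8099 159.7635] [301.8136 158.826 ]
6 [263.1989 181.2791] [311.9935 185.1988]
7 [261.9848 204.3706] [307.2718 212.9302]
```

View pics/c5.png

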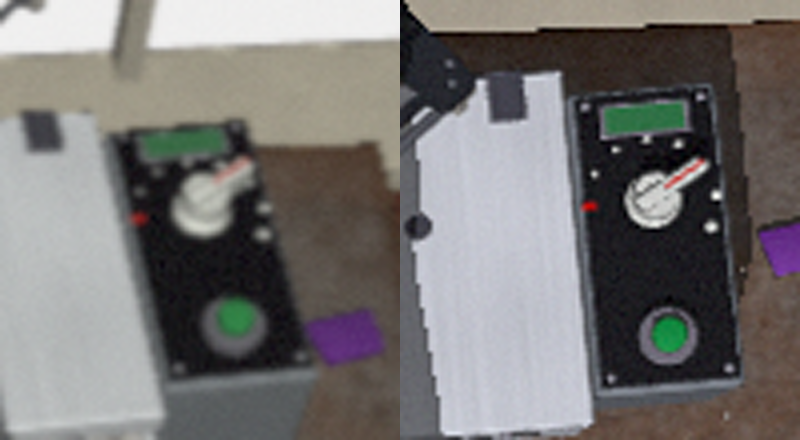

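The lever sits exactly at dot 5 (tip at crop (305,160), predicted (302,159)), and the lid is shut. Next is the start button at about (0.556, −0.186). I'll realign, travel there, and tilt 15° so only one fingertip touches it.

Call:
{"fn": "carry_out", "kwargs": {"plan": [[0,0,0,0,0,0.02],[0,0,0,0,0,0.042],[0,0,0,0,0,0.064],[0,0,0,0,0,0.086],[0,0,0,0,0,0.105],[0,0,0,0,0,0.105]]}}

```text
t: 16.0
eef_pos: [0.6449, 0.026, 0.2624]
ee_rot: [3.14, -0.0, 0.053]
contact_force: [-0.5, -0.2, 0.1]
opening: 0.0007
grip_force: 0.0
```

Call:
{"fn": "carry_out", "kwargs": {"plan": [[-0.17,0.33,0,0,0,0],[-0.33,0.66,0,0,0,0],[-0.5,1,0,0,0,0]]}}

```text
t: 16.3
eef_pos: [0.5996, -0.0773, 0.2627]
ee_rot: [3.141, -0.0, 0.057]
contact_force: [-0.4, -0.0, 0.7]
opening: 0.0006
grip_force: 0.0
```

Call:
{"fn": "carry_out", "kwargs": {"plan": [[-0.17,0.33,0,0,0,0],[-0.33,0.66,0,0,0,0],[-0.5,1,0,0,0,0],[-0.5,1,0,0.02,0,0],[-0.5,1,0,0.042,0,0],[-0.5,1,0,0.042,0,0]]}}

```text
t: 16.9
eef_pos: [0.5528, -0.1855, 0.2626]
ee_rot: [-2.88, 0.0, 0.044]
contact_force: [-1.0, -0.2, 0.5]
opening: 0.0004
grip_force: 0.0
```

Call:
{"fn": "carry_out", "kwargs": {"plan": [[0.03,-0.03,0.25,0,0,0],[0.03,0,0.5,0,0,0],[0.03,0.05,0.7,0,0,0],[0.03,0.09,0.83,0,0,0],[0.03,0.09,0.83,0,0,0]]}}

```text
t: 17.4
eef_pos: [0.5569, -0.1639, 0.1785]
ee_rot: [-2.877, 0.003, 0.055]
contact_force: [0.2, 0.4, -0.7]
opening: 0.0006
grip_force: 0.0
```

Run:
```python
from h import *
import cv2
a=env.camera("side")[150:250,370:460,::-1]; b=env.camera("top")[130:240,350:450,::-1]
cv2.imwrite("pics/c6.png",np.hstack([cv2.resize(i,(400,440),interpolation=cv2.INTER_CUBIC) for i in(a,b)]))
s=env.sense();print(s["joint_positions"],s["eef_pos"],s["ee_rot"],s["contact_force"])
```

```text
[-0.1128  0.7616  0.9014  1.6122 -0.7957  1.3222 -0.5007] [ 0.5578 -0.1656  0.1807] [-2.8791 -0.0008  0.0538] [ 0.2727 -0.5784 -0.6243]
```

View pics/c6.png

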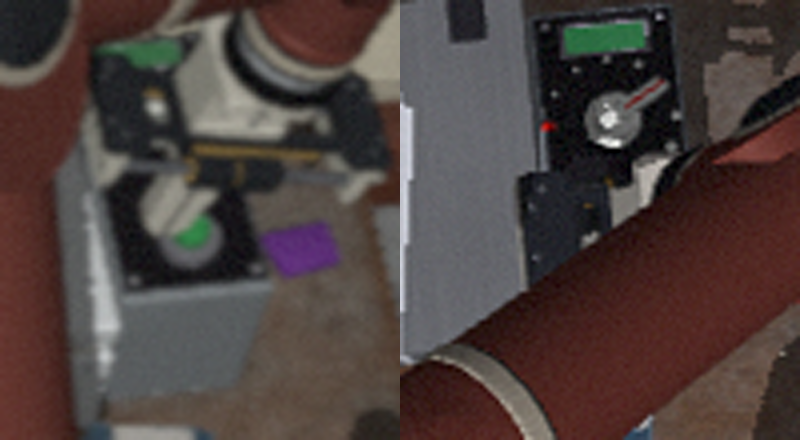

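The side view shows the fingertip just above the button, slightly left of it (fingertip ≈(165,215), button (193,232)). I'll shift 8 mm right and descend.

Call:
{"fn": "carry_out", "kwargs": {"plan": [[0,0.077,-0.02,0,0,0],[0,0.085,0.01,0,0,0],[0,0.092,0.038,0,0,0],[0,0.097,0.057,0,0,0],[0,0.1,0.067,0,0,0],[0,0.103,0.077,0,0,0],[0,0.103,0.077,0,0,0]]}}

```text
t: 18.2
eef_pos: [0.5581, -0.1757, 0.1722]
ee_rot: [-2.881, -0.003, 0.051]
contact_force: [-1.2, -3.6, 10.1]
opening: 0.0005
grip_force: 5.0
```

Call:
{"fn": "carry_out", "kwargs": {"plan": [[0,0.003,0.01,0,0,0],[0,0.005,0.02,0,0,0],[0,0.005,0.02,0,0,0]]}}

```text
t: 18.5
eef_pos: [0.5582, -0.1757, 0.172]
ee_rot: [-2.88, -0.004, 0.051]
contact_force: [-2.9, -2.8, 17.3]
opening: 0.0006
grip_force: 8.6
```

Run:
```python
from h import *
import cv2
a=env.camera("side")[180:230,390:440,::-1]
cv2.imwrite("pics/c7.png",cv2.resize(a,(500,500),interpolation=cv2.INTER_CUBIC))
s=env.sense();print(s["eef_pos"],s["contact_force"],s["moment"])
k=np.load("k2.npy")
for h in(.005,.01,.015,.02): print(h,(proj("side",world(k,(-.07,-.163,.155+h)))-(390,180))*10)
```

```text
[ 0.5582 -0.1757  0.172 ] [-2.667  -2.2832 16.3514] [0.1566 0.7711 0.143 ]
0.005 [222.3616 244.0544]
0.01 [225.2015 234.7153]
0.015 [228.0575 225.3232]
0.02 [230.9297 215.8776]
```

View pics/c7.png

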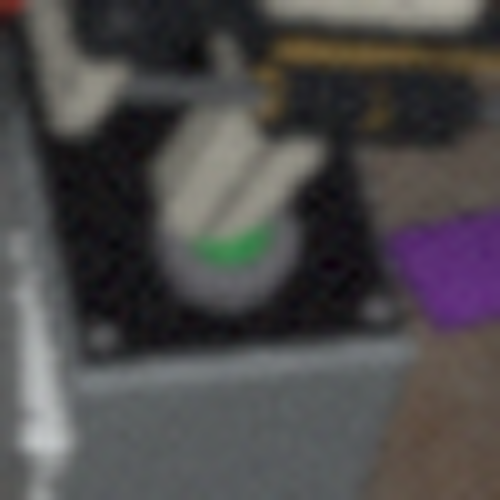

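It stops stiffly at 17 N. I'll release in small steps: a spring force that persists over about 6 mm would show the button really was fully in.

Call:
{"fn": "carry_out", "kwargs": {"plan": [[0,-0.008,-0.03,0,0,0],[0,-0.008,-0.03,0,0,0]]}}

```text
t: 18.75
eef_pos: [0.5581, -0.1756, 0.1726]
ee_rot: [-2.881, -0.003, 0.051]
contact_force: [-0.1, -3.2, 4.7]
opening: 0.0005
grip_force: 2.4
```

Call:
{"fn": "carry_out", "kwargs": {"plan": [[0,-0.005,-0.019,0,0,0],[0,-0.005,-0.019,0,0,0]]}}

```text
t: 18.95
eef_pos: [0.5579, -0.1743, 0.1735]
ee_rot: [-2.879, -0.001, 0.052]
contact_force: [0.8, -2.9, 3.8]
opening: 0.0004
grip_force: 2.1
```

Call:
{"fn": "carry_out", "kwargs": {"plan": [[0,-0.005,-0.019,0,0,0],[0,-0.005,-0.019,0,0,0]]}}

```text
t: 19.15
eef_pos: [0.5577, -0.1734, 0.1749]
ee_rot: [-2.877, 0.0, 0.052]
contact_force: [0.0, -2.5, 3.9]
opening: 0.0007
grip_force: 1.7
```

Call:
{"fn": "carry_out", "kwargs": {"plan": [[0,-0.005,-0.019,0,0,0],[0,-0.005,-0.019,0,0,0]]}}

```text
t: 19.35
eef_pos: [0.5576, -0.1729, 0.1767]
ee_rot: [-2.876, 0.001, 0.053]
contact_force: [-0.0, -1.8, 2.6]
opening: 0.0005
grip_force: 1.2
```

Call:
{"fn": "carry_out", "kwargs": {"plan": [[0,-0.005,-0.019,0,0,0],[0,-0.005,-0.019,0,0,0]]}}

```text
t: 19.55
eef_pos: [0.5575, -0.1725, 0.1785]
ee_rot: [-2.876, 0.001, 0.053]
contact_force: [0.2, -0.5, 1.4]
opening: 0.0006
grip_force: 0.7
```

The spring followed the tip for over 6 mm with up to about 5 N, so the button was fully in and is now released. I'll retreat clear and take a last look.

Call:
{"fn": "carry_out", "kwargs": {"plan": [[0,0,-0.1,0,0,0],[0,0,-0.4,0,0,0],[0,0,-0.8,0,0,0],[0,0,-1,0,0,0]]}}

```text
t: 19.95
eef_pos: [0.5592, -0.201, 0.2787]
ee_rot: [-2.88, -0.002, 0.052]
contact_force: [-0.1, 0.9, -0.2]
opening: 0.0005
grip_force: 0.0
```

Call:
{"fn": "carry_out", "kwargs": {"plan": [[0,-0.4,0,0,0,0],[0,-0.8,0,0,0,0],[0,-1,0,0,0,0]]}}

```text
t: 20.25
eef_pos: [0.5542, -0.0993, 0.3025]
ee_rot: [-2.874, -0.0, 0.056]
contact_force: [0.7, -0.1, 1.0]
opening: 0.0003
grip_force: 0.0
```

Call:
{"fn": "carry_out", "kwargs": {"plan": [[0,-0.4,0,0,0,0],[0,-0.8,0,0,0,0],[0,-1,0,0,0,0],[0,-1,0,0,0,0],[0,-1,0,0,0,0]]}}

```text
t: 20.75
eef_pos: [0.5485, -0.0072, 0.3276]
ee_rot: [-2.878, 0.001, 0.052]
contact_force: [-0.1, 0.3, 0.5]
opening: 0.0004
grip_force: 0.0
```

Run:
```python
from h import *
import cv2
a=env.camera("side")[130:250,300:450,::-1]; b=env.camera("top")[110:230,290:440,::-1]
cv2.imwrite("pics/c8.png",np.hstack([cv2.resize(i,(400,320),interpolation=cv2.INTER_CUBIC) for i in(a,b)]))
s=env.sense();print(s["eef_pos"],s["contact_force"],s["joint_velocities"])
```

```text
[ 0.5485 -0.0086  0.3274] [0.0709 0.0736 0.5209] [ 0.0102  0.0029  0.0003 -0.0008 -0.0042 -0.0016 -0.0013]
```

View pics/c8.png

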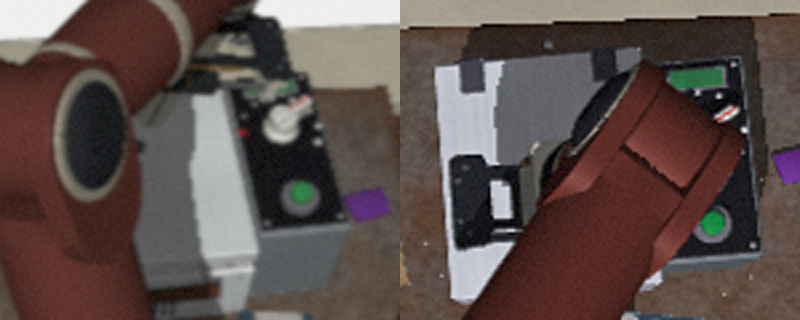

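The lid is shut, the lever is on the fifth dot, the button is out, and the arm is clear, so I'm handing in.

```bash
python3 -c "
from cell import env
print(env.sign_off())"
```

```text
the job is handed in; nothing more can be done
None
```

I shut the lid gently, set the selector to the fifth dot, then pressed the start button fully in and let it go; the job is handed in (about 21 s on the robot clock), though the glass could not be seen once the lid was down.

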